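Push a cupcake through the flap of the packing chute

ROBOT

A 6-joint arm with a two-finger parallel gripper is mounted at the origin on a cart in front of the work surface, level with it; the furniture and walls round the work are solid. World frame = base frame: x ahead of the robot, y to its left, z up, the work surface at z = 0. Lengths are in mm, angles in rad, forces in N, time in s.
With the tool pointing down it reaches from about 225 to 875 mm from the base axis. Payload 3.4 kg.
Tool frame: the origin (TCP) lies midway between the tips of the shut fingers; the grasp point (between the pads) lies 19 mm behind it; x points along the fingers, z is the direction in which the jaws open and shut, and the axes are right-handed (so a half turn about x gives the same grasp; the last joint's range is limited). The gripper opens to 85 mm and grips with 20 to 120 N. Pads are 22 mm wide; open, the fingers measure 114 mm over their backs; the gripper's body (76 mm by 85 mm) begins 54 mm behind the grasp point. The pads swing forward as they close: fully open they stand 13 mm farther back than shut.
Start: joints at [1.049, 0.276, 1.505, -0, 1.361, -0.121], TCP at [224.359, 529.458, 231.328] pointing down, gripper open.
Joint ranges: [-2.89, 2.89], [-0.75, 2.08], [0.22, 2.7], [-1.18, 4.32], [0.11, 2.71], [-2.7, 2.7]. Speed limits (rad/s): [2.57, 2.57, 3.14, 3.14, 3.14, 3.14].

INTERFACE

Orientations are given as a unit quaternion [w, x, y, z].
In Python, from plant import r, viewer gives the robot as it stands.
- The arm moves only by the shell command python3 -m pendant 'ROWS' [OPENING] [FORCE]. ROWS is JSON, a list of rows, each an object with "offset": the shift along the tool's x, y, z in cm, a list of three; "roll": the turn about the tool's x in rad. A call has 1 to 20 rows; each row is the pose to reach, as a shift and turn from the pose measured when the call began, along the tool's axes at that moment; what a row does not reach only later rows make up. A row lasts 1/8 s, in which the tool goes at most 62.5 mm and 10.7 degrees, less where a joint would pass 70% of its speed; a pose out of reach is approached as far as the arm can. A call with a gripper value outside its range is refused whole. OPENING is the finger opening in cm, from 0 to 8.54, set as the call begins (- or left out, the last holds). The fingers move at their own pace and stop on an object; FORCE is the grip in N (left out, the last holds). Time passes only in rows, so rows that repeat a pose let the fingers close. It gives the time, the measured TCP pose, the force and the opening at its end, in the units of the state.
- r.state(): the state, without advancing time (a new reading comes with each control period).
- viewer.grab_frame(name): name is "scene" or "top" or "wrist"; returns the picture (384x512x3 uint8, red, green, blue); there is no depth.
- viewer.camera_info(name): a dict with "fx", "fy", "cx", "cy" (pixels), "R" (3x3) and "t" (3): a world point X has camera coordinates R X + t; the wrist camera has in their place "mount" (4x4, takes a point from camera to tool coordinates, whose origin is the TCP and whose axes are the tool frame's). Camera axes: x right, y down, z forward; pixel columns grow to the right and rows downward; lengths in mm; the calibration is good to about 2 mm. A picture is of the moment at which its call begins: read the wrist's pose just before it. camera_info takes no time and is no camera call.
- r.sign_off(): hands the job in, once; it reports no verdict.
The state is a dict: "clock": time; "qpos": joint angles; "dq": joint speeds; "joint_torque": joint torques, N m; "ee_pos": TCP position; "ee_rot": TCP orientation; "ft_force": force on the tool from outside, world axes, zero at the start; "ft_torque": the same for the moment, N m; "width": finger opening in mm.
Only numpy, scipy, OpenCV 4.12 (cv2) and the standard library are available. Lean on these libraries where they do the work, as an engineer would, in place of code of your own. Each camera call takes 0.05 s, during which the arm holds its last target.

TASK

Push the plain chocolate cupcake that stands on the deck of the packing chute gently through the hanging flap with your fingertips, so that it slides down into the catch behind it and comes to rest at the end wall, still standing on its paper cup. Do not pinch, lift or tip it over; draw the hand back so that the flap swings fully shut behind it, and leave the other cupcakes, the deli cup and the timer where they stand.

Things in the scene. Friction and masses are not known exactly. Their poses are not given: they have to be found in the camera images.
- chute: Fixed sheet-metal packing chute, 274 mm long, 173 mm wide. Origin on the table, midway across, right below the flap's hinge; x runs along the chute away from the robot, from deck to catch, z up. Side walls at y = +-84 mm, 165 mm apart inside: 62 mm high from x = -28 to 134, 160 mm high from x = -28 to 28 mm.
- deck_edge (a point): Middle of the far edge of the flat loading deck: chute x = -28 mm, z = 71 mm (the deck's top). The deck runs from x = -140 to -28 mm, full width, its last 22 mm polished, open in front and at the sides. Beyond the edge a slippery slide falls at 23 degrees: a cupcake whose centre is pushed 20 to 25 mm past the edge slides away by itself.
- catch (a point): Middle of the catch, the low end of the slide, where the cupcake comes to stand against the 62 mm high end wall: a point on the slide's surface at chute x = 80 mm, z = 25 mm. The end wall's inner face is at x = 130 mm. Open above.
- head_bar (a point): Middle of the top of the bar over the flap: chute x = -2 mm, z = 161 mm. The bar is 14 mm thick along x and 9 mm high, and spans the chute's width; the clear way below it, down to the deck's level, is 81 mm.
- flap (a joint): Thin white plastic gravity flap, 153 mm wide, 66 mm long, 10 g, hung on a level hinge below the head bar (hinge at chute x = 0, z = 146 mm). 0 = shut, hanging almost upright with its foot at chute x = 5 mm, z = 80 mm; grows (rad) as its foot swings away from the robot and up, to 1.5. No latch: it falls shut by its own weight; it cannot swing toward the robot.
- cupcake: The cupcake to push: bare chocolate dome without icing, in a pleated silvery paper cup, 63 mm high, 76 mm across the dome, 74 mm across the top of the cup (46 mm up), about 62 mm across 22 mm up, 52 mm at the foot; 85 to 170 g. Stands upright on the chute's deck in front of the flap. Origin at the centre of its underside, z up.
- deli_cup: Bystander: open clear plastic deli cup part-filled with orange sprinkles, 109 mm wide, 72 mm high, on the table to one side of the chute. Origin at the centre of its underside.
- iced_cupcake: Bystander: cupcake with an icing swirl, 74 mm wide, 74 mm high, on the table to one side of the chute. Origin at the centre of its underside.
- dipped_cupcake: Bystander: cupcake with a rough sprinkled top, 76 mm wide, 67 mm high, on the table to one side of the chute. Origin at the centre of its underside.
- timer: Bystander: round kitchen timer, 62 mm wide, 44 mm high, on the table to one side of the chute. Origin at the centre of its underside.
Not all that is in view belongs to the job. Leave any red or yellow look-alike of the cupcake alone.

How it is judged:
By the outcome, as a careful person would: the job done as asked, in the order asked, and still so for the second after the job is handed in, with the robot touching nothing.
It also fails if it takes over 38 s, if anything falls off the work surface, if the arm or the gripper's body presses on something with over 40 N, if the wrist force passes 120 N, or if a joint passes its speed limit or range.

## Working session

There is one attempt and no reset: what is moved stays moved. The work goes in short steps, Python scripts to look and compute and a shell command to move; the robot and the scene stay as the last step left them, time stands still between calls to the robot, and variables do not carry over. Pictures are saved under pics/ and viewed, and the job is handed in when it is done.

```bash
ls; mkdir -p pics; python3 - <<'E'
from plant import r, viewer
import cv2,json
s=r.state();print(s)
for n in("scene","top","wrist"):
    cv2.imwrite(f"pics/{n}0.png",viewer.grab_frame(n)[:,:,::-1])
    print(n,viewer.camera_info(n))
E
```

```text
pics
{'clock': 0.0, 'qpos': array([ 1.04898086e+00,  2.76590378e-01,  1.50615397e+00,  3.34065665e-06,
        1.36070747e+00, -1.21007126e-01]), 'dq': array([-0.00123424, -0.00063324,  0.00110301, -0.00068507, -0.00115209,
       -0.00136703]), 'joint_torque': array([ 9.54768730e-04, -4.16770935e+01, -2.45807594e+01,  1.12674593e-04,
        1.09203896e-02,  6.27060012e-05]), 'ee_pos': array([224.07890902, 528.95207641, 230.43405021]), 'ee_rot': array([ 0.58893736, -0.39075314,  0.59011403,  0.39016688]), 'ft_force': array([ 0.78805866, -0.26150565, -0.1537315 ]), 'ft_torque': array([ 0.00705333, -0.01619181, -0.01154503]), 'width': 85.20811610320264}
scene {'fx': 423.9813228165359, 'fy': 423.9813228165359, 'cx': 256.9768942297925, 'cy': 191.31020269536143, 'R': array([[ 0.51360061, -0.85781845, -0.01902427],
       [-0.57335332, -0.32661921, -0.75138929],
       [ 0.6383419 ,  0.39682162, -0.65958488]]), 't': array([-298.56010663,  424.90390975,  690.78818161])}
top {'fx': 458.0234898751214, 'fy': 458.0234898751214, 'cx': 256.2326778866153, 'cy': 198.09706883730135, 'R': array([[ 0.02637328, -0.99923175,  0.02898906],
       [-0.98694081, -0.03063682, -0.15814305],
       [ 0.15890968, -0.02443974, -0.98699058]]), 't': array([ -48.41244849,  587.77168168, 1227.05298247])}
wrist {'fx': 281.645581176709, 'fy': 281.645581176709, 'cx': 254.48093541968046, 'cy': 194.34080405204162, 'mount': array([[ 5.34022589e-04, -3.15797929e-01,  9.48826319e-01,
        -1.41706660e+02],
       [ 2.22248541e-04, -9.48826393e-01, -3.15798079e-01,
         8.13988331e+01],
       [ 9.99999833e-01,  3.79518573e-04, -4.36509098e-04,
         1.08038048e-01],
       [ 0.00000000e+00,  0.00000000e+00,  0.00000000e+00,
         1.00000000e+00]])}
```

View pics/scene0.png

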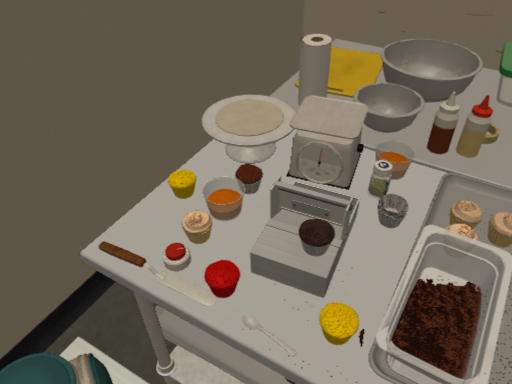

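View pics/top0.png

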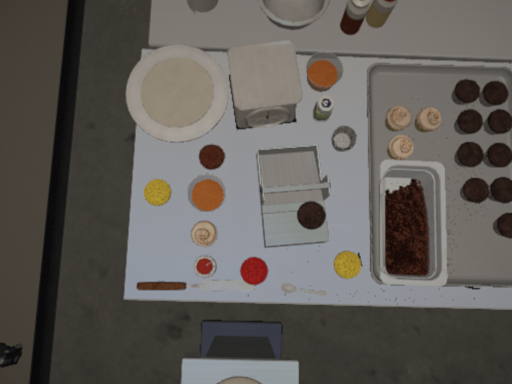

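View pics/wrist0.png

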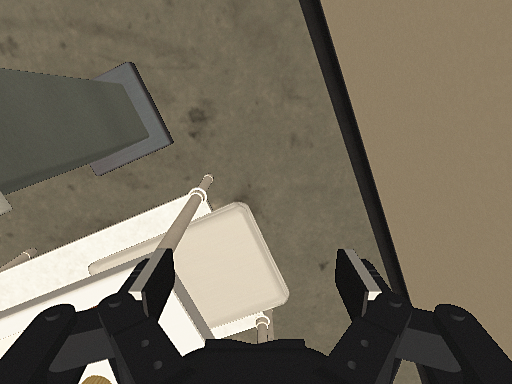

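```bash
python3 - <<'E'
import cv2
a=cv2.imread("pics/top0.png")[130:260,240:350];cv2.imwrite("pics/topz.png",cv2.resize(a,None,fx=4.6,fy=4.6,interpolation=2))
a=cv2.imread("pics/scene0.png")[165:295,240:370];cv2.imwrite("pics/scz.png",cv2.resize(a,None,fx=4.6,fy=4.6,interpolation=2))
E
```

```text
(no output)
```

View pics/topz.png

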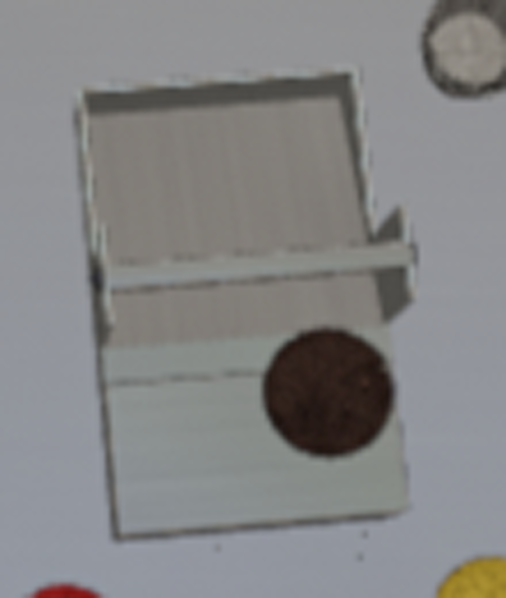

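View pics/scz.png

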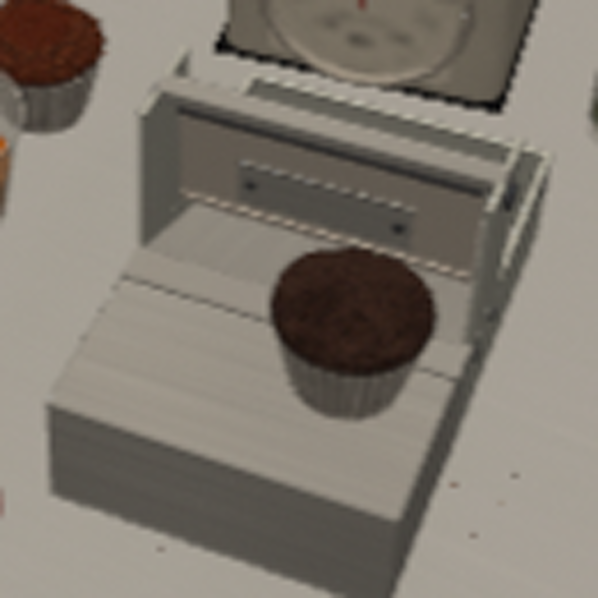

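```bash
cat > h.py <<'E'
import numpy as np, cv2
from scipy.optimize import least_squares
from scipy.spatial.transform import Rotation as Ro
from plant import r, viewer
C={n:viewer.camera_info(n) for n in("scene","top")}
def proj(n,X):
    c=C[n];p=c["R"]@np.asarray(X)+c["t"];return np.array([c["fx"]*p[0]/p[2]+c["cx"],c["fy"]*p[1]/p[2]+c["cy"]])
def ray(n,uv,z):
    c=C[n];d=c["R"].T@np.array([(uv[0]-c["cx"])/c["fx"],(uv[1]-c["cy"])/c["fy"],1]);o=-c["R"].T@c["t"];return o+d*(z-o[2])/d[2]
def ch(q,P):
    c,s=np.cos(q[2]),np.sin(q[2]);return np.array([q[0]+c*P[0]-s*P[1],q[1]+s*P[0]+c*P[1],P[2]])
E
cat > f.py <<'E'
from h import *
z=lambda u,o:(np.array(u)+.5)/4.6-.5+np.array(o)
T=(240,130);S=(240,165)
ob=[("top",(-140,86.5,71),z((117,540),T)),("top",(-140,-86.5,71),z((408,512),T)),("top",(134,86,62),z((80,92),T)),("top",(134,-86,62),z((355,70),T)),
("scene",(-140,86.5,71),z((50,405),S)),("scene",(-140,-86.5,71),z((400,520),S))]
f=lambda q:np.concatenate([proj(n,ch(q,P))-u for n,P,u in ob])
s=least_squares(f,[450,-60,0]);print(s.x,np.round(s.fun,1))
q=s.x
for n,u in(("top",z((329,392),T)),("scene",z((353,310),S))):
    X=ray(n,u,71+50);c,si=np.cos(q[2]),np.sin(q[2]);d=X[:2]-q[:2];print(n,X,"chute",c*d[0]+si*d[1],-si*d[0]+c*d[1])
st=r.state();R=Ro.from_quat(np.roll(st['ee_rot'],-1)).as_matrix();print(R)
E
python3 f.py
```

```text
[ 6.02397501e+02 -1.28590760e+02  1.15846688e-01] [ 0.3 -0.2  0.7  0.3 -0.7 -0.6  0.4 -0.6 -1.2 -0.4  0.4  0.7]
top [ 537.26543848 -174.37105874  121.        ] chute -69.9871419662741 -37.944978060943036
scene [ 534.38138774 -174.87385508  121.        ] chute -72.90997879425515 -38.111043371595585
[[-6.70117071e-04 -9.20750013e-01  3.90152490e-01]
 [-1.12715450e-03  3.90153025e-01  9.20749340e-01]
 [-9.99999140e-01  1.77247714e-04 -1.29927573e-03]]
```

```bash
python3 -m pendant '[{"offset":[0,-1.6,-1.9],"roll":-0.02},{"offset":[0,-4.9,-5.6],"roll":-0.06},{"offset":[0,-9,-10.3],"roll":-0.1},{"offset":[0,-13.1,-15.1],"roll":-0.15},{"offset":[0,-17.2,-19.8],"roll":-0.2},{"offset":[0,-21.3,-24.5],"roll":-0.25},{"offset":[0,-25.4,-29.2],"roll":-0.29},{"offset":[0,-29.5,-33.9],"roll":-0.33},{"offset":[0,-33.6,-38.6],"roll":-0.37},{"offset":[0,-37.7,-43.3],"roll":-0.41},{"offset":[0,-41.8,-48],"roll":-0.45},{"offset":[0,-45.5,-52.2],"roll":-0.49},{"offset":[0,-48,-55],"roll":-0.516},{"offset":[0,-49.3,-56.5],"roll":-0.516},{"offset":[0,-49.3,-56.5],"roll":-0.516}]' 3.0 20
cat > look.py <<'E'
import sys
from h import *
t=sys.argv[1]
s=r.state();R=Ro.from_quat(np.roll(s['ee_rot'],-1)).as_matrix();p=s['ee_pos']
q=(602.4,-128.6,.1158)
c,si=np.cos(q[2]),np.sin(q[2]);d=p[:2]-q[:2]
print("t",s['clock'],"tcp",p,"chute",c*d[0]+si*d[1],-si*d[0]+c*d[1],"yaw z",np.arctan2(R[1,2],R[0,2])-np.pi/2,"w",s['width'],"F",s['ft_force'])
for n in sys.argv[2:]:
    im=viewer.grab_frame(n)[:,:,::-1]
    if n=="top": im=cv2.resize(im[130:260,240:350],None,fx=4.6,fy=4.6,interpolation=2)
    if n=="scene": im=cv2.resize(im[165:295,240:370],None,fx=4.6,fy=4.6,interpolation=2)
    cv2.imwrite(f"pics/{n}{t}.png",im)
E
python3 look.py 1 wrist top
```

```text
clock: 2.02
ee_pos: [457.6, -183.7, 230.9]
ee_rot: [0.47, -0.527, 0.471, 0.528]
ft_force: [0.0, 0.5, 0.1]
width: 30.3
t 2.025 tcp [ 457.61676831 -183.71995859  230.92762145] chute -150.18220586857962 -38.02234942212648 yaw z 0.11349890301016208 w 30.339875723572938 F [0.03198927 0.47489531 0.10053391]
```

View pics/wrist1.png

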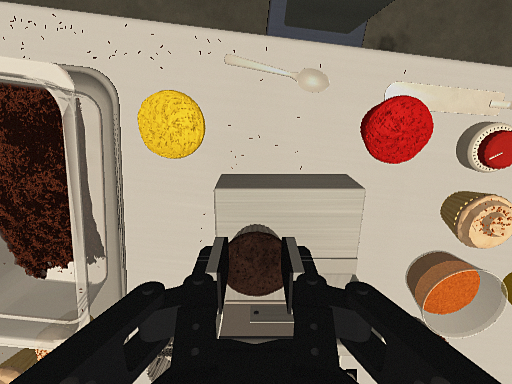

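View pics/top1.png

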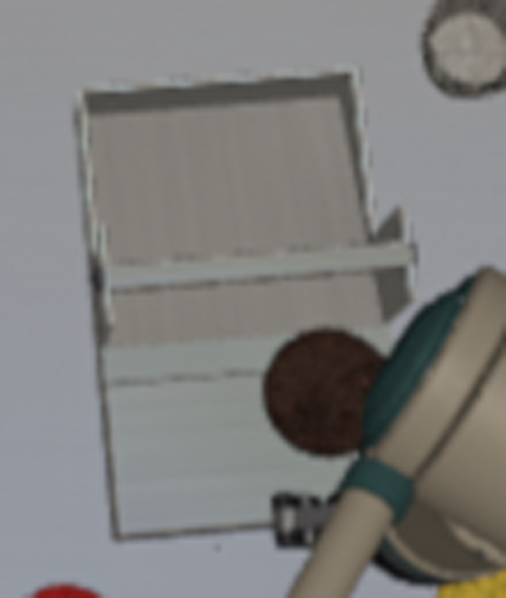

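```bash
python3 - <<'E'
from h import *
w=viewer.camera_info("wrist");s=r.state();R=Ro.from_quat(np.roll(s['ee_rot'],-1)).as_matrix();p=s['ee_pos']
q=(602.4,-128.6,.1158);c,si=np.cos(q[2]),np.sin(q[2])
def wr(uv,z):
    M=w["mount"];d=R@M[:3,:3]@np.array([(uv[0]-w["cx"])/w["fx"],(uv[1]-w["cy"])/w["fy"],1]);o=R@M[:3,3]+p
    X=o+d*(z-o[2])/d[2];e=X[:2]-q[:2];return c*e[0]+si*e[1],-si*e[0]+c*e[1]
for n,uv,z in(("cake",(256,264),121),("decknearR",(216,188),71),("decknearL",(365,188),71),("deckfar?R",(220,300),71)):print(n,wr(uv,z))
E
```

```text
cake (np.float64(-73.03465465746748), np.float64(-34.53635570421869))
decknearR (np.float64(-139.28304158618332), np.float64(-79.23302973468323))
decknearL (np.float64(-139.29153245830568), np.float64(87.798887730757))
deckfar?R (np.float64(11.68668185652995), np.float64(-80.54147586943493))
```

```bash
python3 -m pendant '[{"offset":[1.5,0,0],"roll":0},{"offset":[5,0,0],"roll":0},{"offset":[9,0,0],"roll":0},{"offset":[12,0,0],"roll":0},{"offset":[13.3,0,0],"roll":0},{"offset":[13.3,-1,0],"roll":0},{"offset":[13.3,-2,0],"roll":0},{"offset":[13.3,-2.5,0],"roll":0},{"offset":[13.3,-2.5,0],"roll":0}]' 3.0 20
python3 look.py 2 wrist scene
```

```text
clock: 3.25
ee_pos: [482.6, -179.3, 98.8]
ee_rot: [-0.47, 0.528, -0.47, -0.528]
ft_force: [0.0, -0.4, -0.4]
width: 29.7
t 3.25 tcp [ 482.58444785 -179.28289229   98.75977199] chute -124.86907843101102 -36.49979945845489 yaw z 0.11616341878258019 w 29.74103327495179 F [ 0.03068454 -0.35771062 -0.42669966]
```

View pics/wrist2.png

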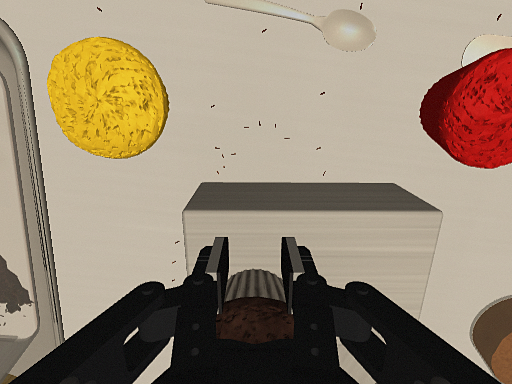

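View pics/scene2.png

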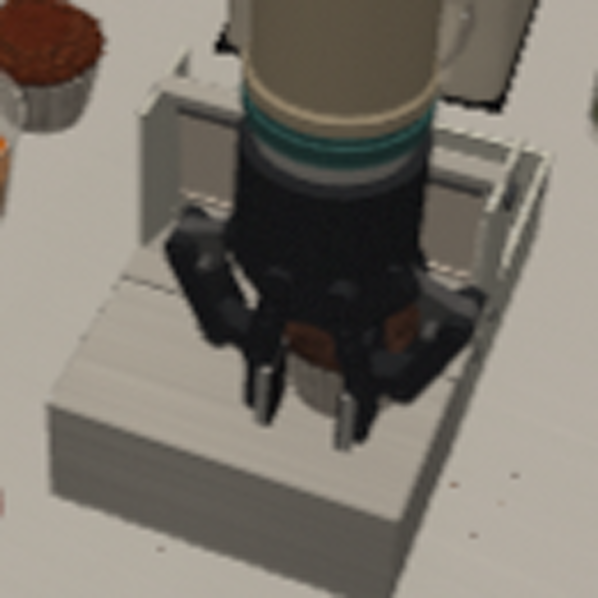

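```bash
python3 -m pendant '[{"offset":[-0.2,-0.4,-0.1],"roll":0},{"offset":[-0.4,-0.8,-0.1],"roll":0},{"offset":[-0.4,-1.1,-0.1],"roll":0},{"offset":[-0.4,-1.4,0],"roll":0},{"offset":[-0.4,-1.7,0],"roll":0},{"offset":[-0.4,-2.0,0.1],"roll":0},{"offset":[-0.4,-2.3,0.1],"roll":0},{"offset":[-0.4,-2.6,0.2],"roll":0},{"offset":[-0.4,-2.9,0.2],"roll":0},{"offset":[-0.4,-3.0,0.3],"roll":0}]' 3.0 20
python3 look.py 3 wrist scene top
```

```text
clock: 4.6
ee_pos: [511.3, -172.7, 102.3]
ee_rot: [0.47, -0.528, 0.471, 0.528]
ft_force: [-0.1, -0.7, -1.1]
width: 30.5
t 4.6 tcp [ 511.33388729 -172.72247693  102.33108676] chute -95.55418413704162 -33.305070912029976 yaw z 0.11580360919455512 w 30.52338358537491 F [-0.10442926 -0.68111327 -1.06515802]
```

View pics/wrist3.png

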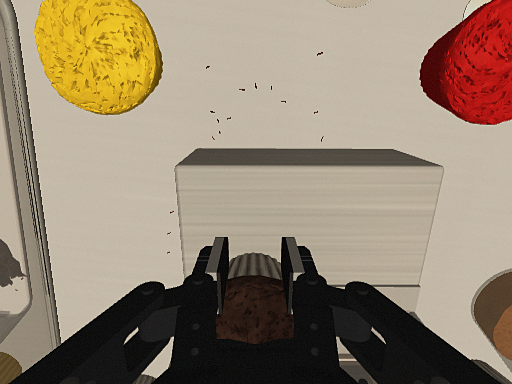

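View pics/scene3.png

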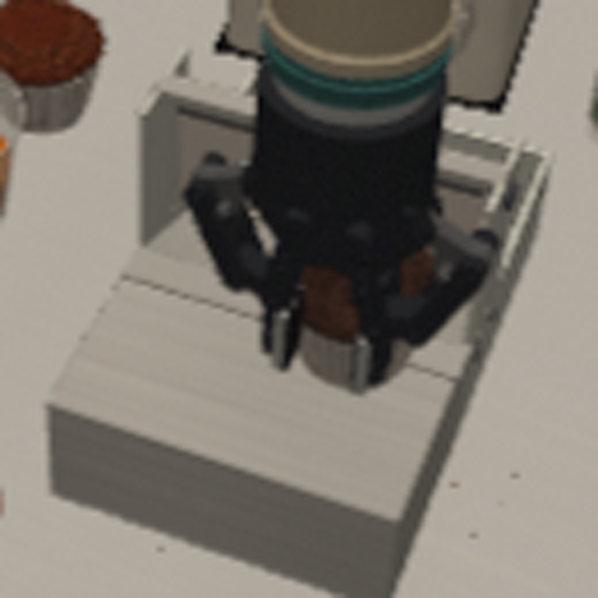

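View pics/top3.png

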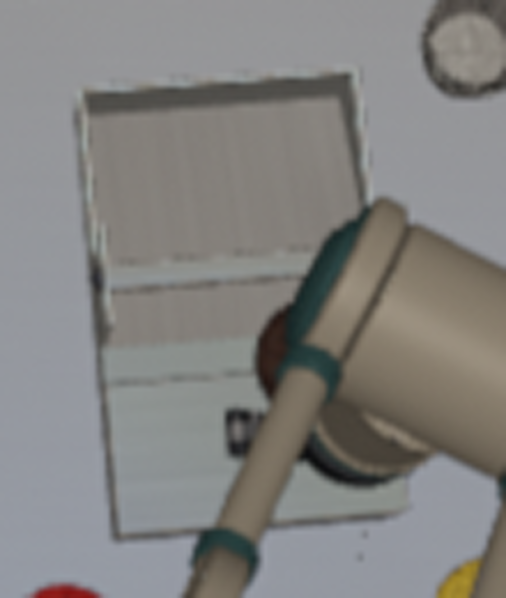

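```bash
python3 -m pendant '[{"offset":[0,-0.3,0.1],"roll":0},{"offset":[0,-0.6,0.2],"roll":0},{"offset":[0,-0.9,0.3],"roll":0},{"offset":[0,-1.2,0.4],"roll":0},{"offset":[0,-1.5,0.5],"roll":0},{"offset":[0,-1.8,0.6],"roll":0},{"offset":[0,-2.1,0.6],"roll":0},{"offset":[0,-2.4,0.7],"roll":0},{"offset":[0,-2.6,0.7],"roll":0},{"offset":[0,-2.8,0.8],"roll":0},{"offset":[0,-2.8,0.8],"roll":0}]' 3.0 20
python3 look.py 4 wrist scene top
```

```text
clock: 6.12
ee_pos: [538.2, -161.3, 102.3]
ee_rot: [0.47, -0.528, 0.47, 0.528]
ft_force: [0.6, -0.1, 0.1]
width: 30.3
t 6.125 tcp [ 538.24058568 -161.34317125  102.29417372] chute -67.51290827470902 -25.110812930154843 yaw z 0.11596661142844211 w 30.28547138512534 F [ 0.63821625 -0.0837893   0.12134484]
```

View pics/wrist4.png

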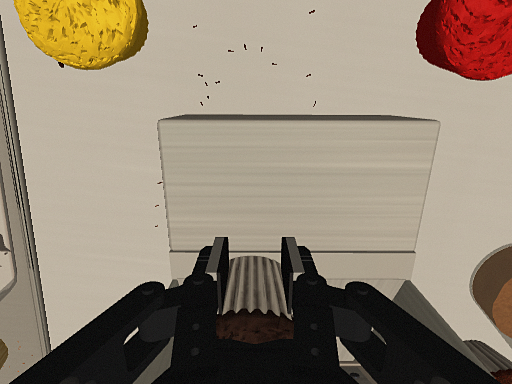

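View pics/scene4.png

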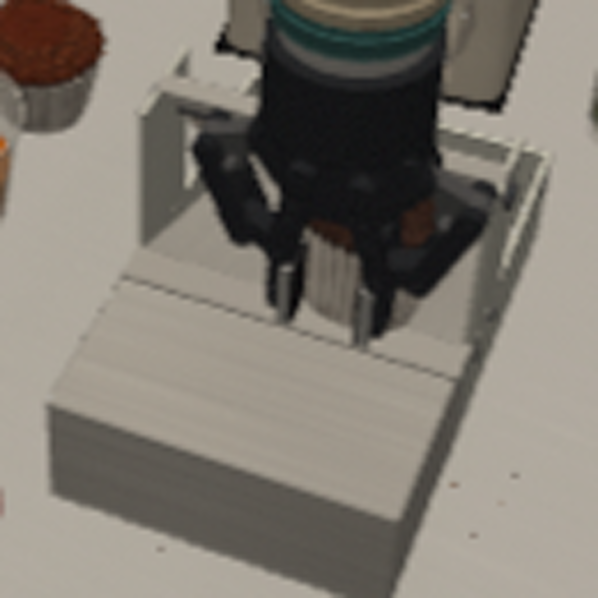

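View pics/top4.png

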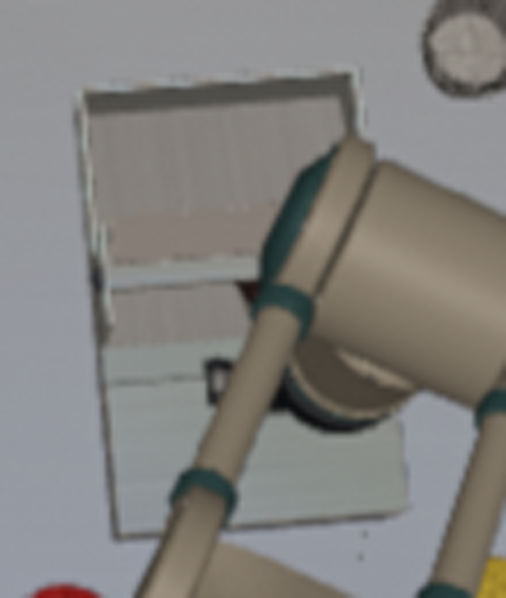

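```bash
python3 - <<'E'
from h import *
q=(602.4,-128.6,.1158);c,si=np.cos(q[2]),np.sin(q[2])
cc=C["scene"];o=-cc["R"].T@cc["t"]
for u in((195,145),(498,190),(385,335),(280,315)):
  uv=(np.array(u)+.5)/4.6-.5+np.array((240,165))
  d=cc["R"].T@np.array([(uv[0]-cc["cx"])/cc["fx"],(uv[1]-cc["cy"])/cc["fy"],1])
  n=np.array([c,si,0]);P0=ch(q,(-78 if u[1]<300 else -78,0,0));k=n@(P0-o)/(n@d);X=o+k*d;e=X[:2]-q[:2];print(u,-si*e[0]+c*e[1],X[2])
E
```

```text
(195, 145) 38.39283929783366 198.67190364402074
(498, 190) -94.00585144502357 220.59419205904828
(385, 335) -55.14772388744845 116.80221005537965
(280, 315) -5.575811963980179 108.9714656819142
```

```bash
python3 -m pendant '[{"offset":[0,-0.2,0],"roll":0},{"offset":[0,-0.4,0],"roll":0},{"offset":[0,-0.6,0.1],"roll":0},{"offset":[0,-0.8,0.1],"roll":0},{"offset":[0,-1.0,0.1],"roll":0},{"offset":[0,-1.1,0.2],"roll":0},{"offset":[0,-1.2,0.2],"roll":0}]' 3.0 20
python3 look.py 5 wrist scene top
```

```text
clock: 7.15
ee_pos: [549.7, -157.9, 102.3]
ee_rot: [0.47, -0.528, 0.471, 0.529]
ft_force: [-0.3, -0.2, -0.2]
width: 30.1
t 7.15 tcp [ 549.71583983 -157.91789744  102.283516  ] chute -55.718746876415736 -23.034345876610125 yaw z 0.11590144486477949 w 30.088479709062632 F [-0.34457093 -0.19468945 -0.21233498]
```

View pics/wrist5.png

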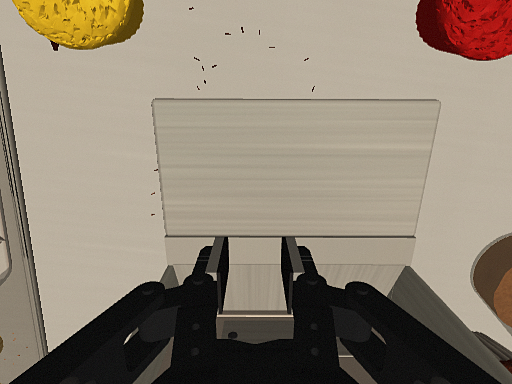

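View pics/scene5.png

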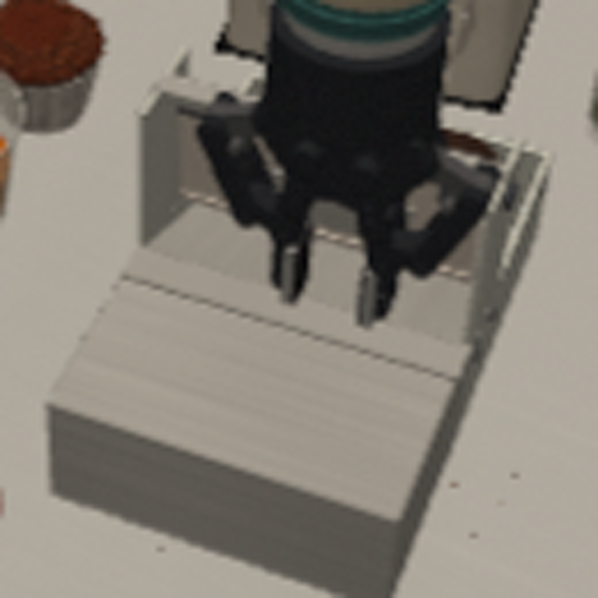

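View pics/top5.png

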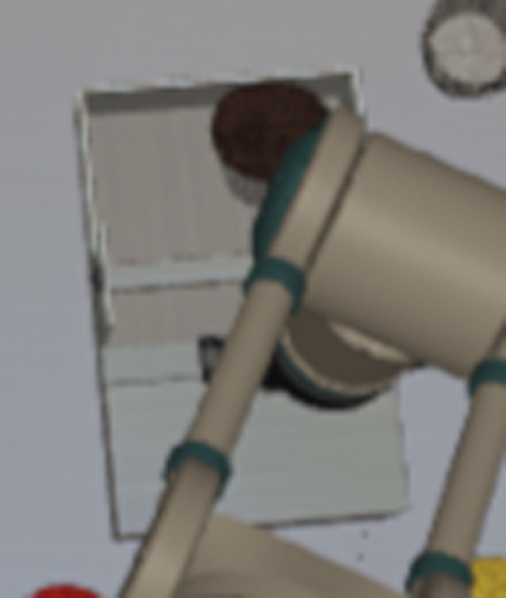

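Cupcake is at the end wall, dome up, and the flap looks shut. I'll draw the hand back now and check once the view is clear.

```bash
python3 -m pendant '[{"offset":[0,0.8,0],"roll":0},{"offset":[0,2.5,0],"roll":0},{"offset":[0,5,0],"roll":0},{"offset":[0,8,0],"roll":0},{"offset":[-1,11,0],"roll":0},{"offset":[-4,14,0],"roll":0},{"offset":[-8,17,0],"roll":0},{"offset":[-12,20,0],"roll":0},{"offset":[-15,21,0],"roll":0},{"offset":[-17,22,0],"roll":0},{"offset":[-17,22,0],"roll":0},{"offset":[-17,22,0],"roll":0}]'
python3 look.py 6 scene top; python3 - <<'E'
from plant import viewer
import cv2
for n in("scene","top"):cv2.imwrite(f"pics/{n}7.png",viewer.grab_frame(n)[:,:,::-1])
E
```

```text
clock: 8.8
ee_pos: [330.7, -183.0, 271.6]
ee_rot: [0.47, -0.527, 0.471, 0.529]
ft_force: [0.4, 0.6, -0.7]
width: 29.6
t 8.8 tcp [ 330.71609326 -182.95925864  271.63684738] chute -276.14509278371577 -22.604466606523097 yaw z 0.11549997422580649 w 29.643305101305486 F [ 0.42982077  0.62601458 -0.69289638]
```

View pics/scene6.png

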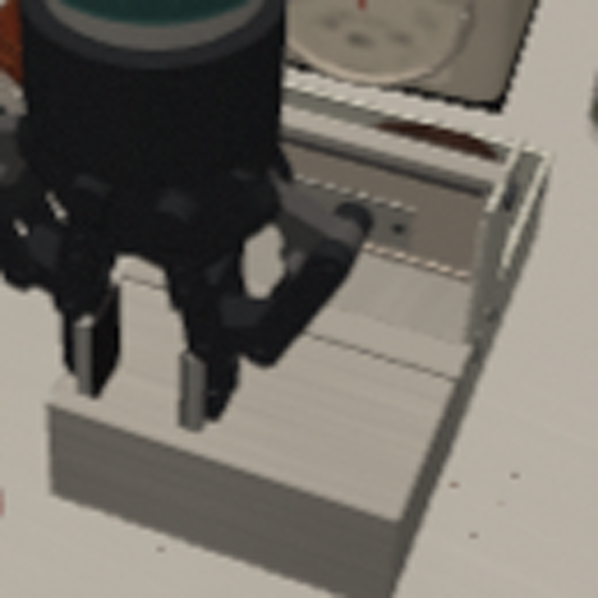

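View pics/top6.png

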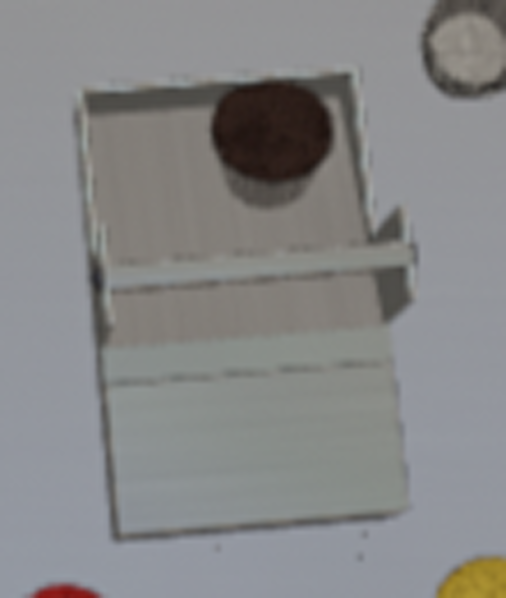

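View pics/scene7.png

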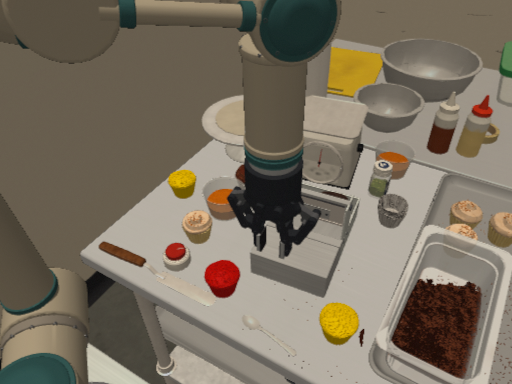

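View pics/top7.png

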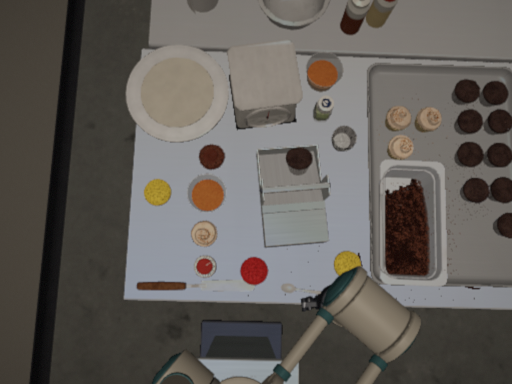

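```bash
python3 - <<'E'
from h import *
q=(602.4,-128.6,.1158)
g=lambda X:((proj("top",ch(q,X))-np.array((240,130))+.5)*4.6-.5).round()
a=np.radians(23)
for x in(72,76,80):
    z0=25+(80-x)*np.tan(a);th=np.linspace(0,2*np.pi,60)
    for h,R in((50,38),(0,26)):
        P=np.array([g((x+h*np.sin(a)+R*np.cos(t)*np.cos(a),-22+R*np.sin(t),z0+h*np.cos(a)-R*np.cos(t)*np.sin(a))) for t in th]);print(x,h,P.min(0),P.max(0))
b=cv2.imread("pics/top6.png").astype(int);d=cv2.absdiff(cv2.imread("pics/top0.png"),cv2.imread("pics/top7.png")).max(2)
for n,(u,v) in dict(dip=(211,157),deli=(208,195),iced=(204,233),timer=(205,266),red=(254,271),jar=(344,139)).items(): print(n,(d[v-18:v+18,u-18:u+18]>40).sum())
E
```

```text
72 50 [199.  88.] [326. 190.]
72 0 [215. 153.] [299. 221.]
76 50 [198.  83.] [325. 184.]
76 0 [214. 147.] [298. 215.]
80 50 [197.  77.] [323. 178.]
80 0 [213. 142.] [297. 209.]
dip 0
deli 0
iced 0
timer 0
red 0
jar 0
```

```bash
python3 -c "
from plant import r
print(r.sign_off())"
```

```text
the job is handed in; nothing more can be done
None
```

The cupcake is through the flap and resting at the end wall of the catch, still standing on its paper cup. I pushed it across the deck with two slightly spread fingertips, without pinching or lifting it. Once it was past the deck edge it slid down by itself. I then drew the hand back and up, clear of everything, and handed the job in at about 9 s.

What the last checks showed:
- **Cupcake:** in the top view its dome and foot outlines match, within a few millimetres, a cupcake standing on the slide at about chute x = 79 mm, y = -30 mm. I did not check from a later picture that it stays at rest.
- **Flap:** in the scene view it hangs straight, shut, with the cupcake's dome visible beyond the bar. The arm hides its left part in the last picture.
- **Other objects:** the deli cup, iced cupcake, dipped cupcake and the red-topped object I took for the timer show no change between the first and last top views, and neither does the red look-alike. The arm covered part of the yellow look-alike nearest the robot in the last top view, so I checked that one by eye only; it looks unmoved.
- **Forces:** every wrist force reading was around 1 N or less. I read them only at the end of each move.

No check failed. The wrist camera put the cupcake and deck about 4 mm to the left of where the fixed cameras did. I went by the fixed cameras, and the cradle of the two fingertips took up the difference.

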